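Shingle the washed box lids along the serving tray

ROBOT

A 6-joint arm with a two-finger parallel gripper is mounted at the origin on the work surface. World frame = base frame: x ahead of the robot, y to its left, z up, the work surface at z = 0. Lengths are in mm, angles in rad, forces in N, time in s.
With the tool pointing down it reaches from about 275 to 1000 mm from the base axis. Payload 8.4 kg.
Tool frame: the origin (TCP) lies on the centre line of the jaws, within the pads' length; the fingertips stand 25 mm ahead of it and the grasp point (between the pads) lies 6 mm ahead of it; z points along the fingers, x is the direction in which the jaws open and shut, and the axes are right-handed (so a half turn about z gives the same grasp; the last joint's range is limited). The gripper opens to 85 mm and grips with 20 to 120 N. Pads are 22 mm wide; open, the fingers measure 114 mm over their backs; the gripper's body (76 mm by 85 mm) begins 54 mm behind the grasp point. The pads swing forward as they close: fully open they stand 13 mm farther back than shut.
Start: joints at [1.112, 0.353, 1.633, -0, 1.155, -0.002], TCP at [275.673, 560.921, 256.281] pointing down, gripper open.
Joint ranges: [-2.63, 2.63], [-0.92, 2.1], [0.06, 2.66], [-1.3, 4.44], [0, 2.69], [-3.02, 3.02]. Speed limits (rad/s): [2.22, 2.22, 2.79, 3.14, 3.14, 3.14].

INTERFACE

Orientations are given as [roll, pitch, yaw] about the fixed x, y, z axes, in that order (R = Rz(yaw) Ry(pitch) Rx(roll)).
In Python, from rig import r gives the robot as it stands. The module is installed in compiled form; this text tells all that it offers.
- The arm moves only by the tool jog_arm, never from a script. Its argument "deltas" is a list of rows, each an object with "gripper": the gripper command: -1 is fully open, 1 is shut, values between are in proportion; "translation": the shift along the world's x, y, z in units of 10 cm (1.0 is 10 cm), a list of three; "dr": the turn, a rotation vector about the world's x, y, z in units of pi/2 rad (1.0 is pi/2 rad), a list of three. In form: [{"gripper": gripper, "translation": [x, y, z], "dr": [wx, wy, wz]}, ...]. A call has 1 to 12 rows; each row shifts and turns the commanded pose from where the row before left it; what a row does not reach is not made up. A row lasts 1/12 s, in which the tool goes at most 41.7 mm and 7.16 degrees, less where a joint would pass 70% of its speed; a pose out of reach is approached as far as the arm can. A call with a number of a shift or a turn outside -1 to 1 is refused whole. A call with a gripper value outside its range is refused whole. The fingers move at their own pace and stop on an object; "squeeze" is the grip in N (left out, the last holds). Time passes only in rows, so rows that do not move let the fingers close. It gives the time, the measured TCP pose, the force and the opening at its end, in the units of the state.
- r.sense(): the state, without advancing time (a new reading comes with each control period).
- r.grab_frame(name): name is "scene" or "side" or "wrist"; returns the picture (420x560x3 uint8, blue, green, red); there is no depth.
- r.calibration(name): a dict with "mtx" (3x3 intrinsics, pixels), "world_from_camera" (4x4, takes a point from camera to world coordinates). Camera axes: x right, y down, z forward; pixel columns grow to the right and rows downward; lengths in mm; the calibration is good to about 2 mm. The wrist camera is an equidistant fisheye: a pixel r from the principal point sees the ray r / f radians off the axis. A picture is of the moment at which its call begins: read the wrist's pose just before it. calibration takes no time and is no camera call; for the wrist camera it gives the pose at the moment of the call.
- r.sign_off(): hands the job in, once; it reports no verdict.
The state is a dict: "clock": time; "qpos": joint angles; "qvel": joint speeds; "joint_efforts": joint torques, N m; "eef_pos": TCP position; "tcp_rot": TCP orientation; "contact_force": force on the tool from outside, world axes, zero at the start; "wrist_torque": the same for the moment, N m; "opening": opening from 0.0 (shut) to 1.0 (fully open).
Only numpy, scipy, OpenCV 4.12 (cv2) and the standard library are available. Lean on these libraries where they do the work, as an engineer would, in place of code of your own. Each camera call takes 0.05 s, during which the arm holds its last target. There are 200 camera calls.

TASK

Washed lids are set out to dry in a row in the serving tray, overlapping like roof tiles. Carry on the row from the oblong lid already lying in the tray, leaving that one where it is: lay the two loose oblong lids of the same shape one after the other along the tray, each with its near end resting on the lid before and its far end down on the tray floor, overlapping by about a third of its length, straight and in line.

Things in the scene. Friction and masses are not known exactly. Their poses are not given: they have to be found in the camera images.
- tray_floor (a point): Beige serving tray, fixed to the table: 332 x 232 mm outside, 320 x 220 mm inside, rim 14 mm above the table and 6 mm thick. The point is the centre of its inner floor, 4 mm above the table; x along its length, pointing from the end where the first lid lies towards the empty end (the way the row grows), y across it, z up.
- lid_first_mid (a point): First lid of the row, oblong, loose, flat on the tray floor near one end: white plastic plate 100 x 50 mm, 8 mm thick. Point: its centre, 4 mm above the floor; x along the 100 mm, the way the row grows, y across, z up. The next centre belongs about 67 mm on along x, the last 67 mm after that. A lid leaning on another slopes 7 degrees, its raised end's underside 12 mm above the floor.
- lid_a_mid (a point): One of the two loose oblong lids to add (alike, either order): white plastic plate 100 x 50 mm, 8 mm thick, 30 g, at first flat on the table left of the tray, near a square lid (75 mm) that is not wanted. Point: its centre, 4 mm above its underside; x along the 100 mm, y across the 50 mm (grip here), z up; same turned half round. Let go level just over the lid before, it tips by itself.
- lid_b_mid (a point): One of the two loose oblong lids to add (alike, either order): white plastic plate 100 x 50 mm, 8 mm thick, 30 g, at first flat on the table left of the tray, near a square lid (75 mm) that is not wanted. Point: its centre, 4 mm above its underside; x along the 100 mm, y across the 50 mm (grip here), z up; same turned half round. Let go level just over the lid before, it tips by itself.
There are look-alikes about, which are no part of the job. Leave any red or yellow look-alike of the part that bears lid_b_mid alone.

How it is judged (in metres and radians):
On the way:
1. one of the two loose oblong lids leans on the first lid, overlapping it and in line (((angle between lid_a_mid's own z axis and vertical between 0.05 and 0.22 rad and angle between the y axis of lid_a_mid and the y axis of lid_first_mid, either way round below 0.21 rad and z of lid_a_mid in the frame of tray_floor between 0.004 and 0.018 m and x of lid_a_mid in the frame of lid_first_mid between 0.05 and 0.086 m and y of lid_a_mid in the frame of lid_first_mid between -0.015 and 0.015 m) or (angle between lid_b_mid's own z axis and vertical between 0.05 and 0.22 rad and angle between the y axis of lid_b_mid and the y axis of lid_first_mid, either way round below 0.21 rad and z of lid_b_mid in the frame of tray_floor between 0.004 and 0.018 m and x of lid_b_mid in the frame of lid_first_mid between 0.05 and 0.086 m and y of lid_b_mid in the frame of lid_first_mid between -0.015 and 0.015 m))), for 0.2 s.
At the end, for the whole second after the job is handed in: First lid flat, within 20 mm of its start. One loose oblong lid leans on it, the other on that one (either order), far ends on the tray floor: slopes 3 to 12.5 degrees, overlaps 14 to 50 mm, within 15 mm (second) and 20 mm (third) of the first lid's centre line and 12 degrees of its direction (angle between lid_first_mid's own z axis and vertical below 0.04 rad and distance of lid_first_mid from where it was at the start of the episode below 0.02 m and ((angle between lid_a_mid's own z axis and vertical between 0.05 and 0.22 rad and angle between the y axis of each of lid_a_mid, lid_b_mid and the y axis of lid_first_mid, either way round below 0.21 rad and z of lid_a_mid in the frame of tray_floor between 0.004 and 0.018 m and x of lid_a_mid in the frame of lid_first_mid between 0.05 and 0.086 m and y of lid_a_mid in the frame of lid_first_mid between -0.015 and 0.015 m and angle between lid_b_mid's own z axis and vertical between 0.05 and 0.22 rad and z of lid_b_mid in the frame of tray_floor between 0.004 and 0.018 m and horizontal distance between lid_b_mid and lid_a_mid between 0.05 and 0.086 m and y of lid_b_mid in the frame of lid_first_mid between -0.02 and 0.02 m and x of lid_b_mid in the frame of lid_first_mid above 0.1 m) or (angle between lid_b_mid's own z axis and vertical between 0.05 and 0.22 rad and angle between the y axis of each of lid_b_mid, lid_a_mid and the y axis of lid_first_mid, either way round below 0.21 rad and z of lid_b_mid in the frame of tray_floor between 0.004 and 0.018 m and x of lid_b_mid in the frame of lid_first_mid between 0.05 and 0.086 m and y of lid_b_mid in the frame of lid_first_mid between -0.015 and 0.015 m and angle between lid_a_mid's own z axis and vertical between 0.05 and 0.22 rad and z of lid_a_mid in the frame of tray_floor between 0.004 and 0.018 m and horizontal distance between lid_a_mid and lid_b_mid between 0.05 and 0.086 m and y of lid_a_mid in the frame of lid_first_mid between -0.02 and 0.02 m and x of lid_a_mid in the frame of lid_first_mid above 0.1 m))); the robot touches nothing.
It also fails if it takes over 54 s, if anything falls off the work surface, if the arm or the gripper's body presses on something with over 40 N, if the wrist force passes 120 N, or if a joint passes its speed limit or range.

## Working session

There is one attempt and no reset: what is moved stays moved. The work goes in short steps, Python scripts to look and compute and a tool call to move; the robot and the scene stay as the last step left them, time stands still between calls to the robot, and variables do not carry over. Pictures are saved under pics/ and viewed, about 8 in all and at most 12, crops included, and the job is handed in when it is done.

Besides the shell and the picture viewer there is one more tool, called after ">>>" by a JSON object that holds its "method" and its "body", one argument or row to a line. jog_arm: Moves the arm, as the interface text tells. Shifts and turns lie within -1 to 1; 1 stands for 10 cm of shift or pi/2 rad of turn. Its arguments: {"type":"object","properties":{"deltas":{"type":"array"},"squeeze":{"type":"number"}},"required":["deltas"]}

```bash
mkdir -p pics; python3 - <<'E'
from rig import r
import cv2
for n in("scene","side","wrist"):
    im=r.grab_frame(n); cv2.imwrite(f"pics/{n}0.png",im)
    c=r.calibration(n); print(n,c["mtx"].round(1).tolist(),c["world_from_camera"].round(3).tolist())
print(r.sense())
E
```

```text
scene [[400.5, 0.0, 274.8], [0.0, 400.5, 211.2], [0.0, 0.0, 1.0]] [[0.736, 0.562, -0.377, 847.318], [0.676, -0.61, 0.413, -368.306], [0.002, -0.559, -0.829, 873.2], [0.0, 0.0, 0.0, 1.0]]
side [[400.3, 0.0, 283.0], [0.0, 400.3, 212.6], [0.0, 0.0, 1.0]] [[0.999, 0.001, 0.034, 470.485], [-0.027, -0.594, 0.804, -766.049], [0.021, -0.805, -0.593, 669.597], [0.0, 0.0, 0.0, 1.0]]
wrist [[325.2, 0.0, 280.6], [0.0, 325.2, 214.4], [0.0, 0.0, 1.0]] [[0.441, 0.849, 0.291, 201.057], [0.897, -0.417, -0.144, 597.236], [-0.001, 0.325, -0.946, 372.867], [0.0, 0.0, 0.0, 1.0]]
{'clock': 0.15, 'qpos': array([ 1.11157786e+00,  3.53485389e-01,  1.63399190e+00,  1.25490912e-05,
        1.15518154e+00, -2.38836938e-03]), 'qvel': array([ 0.00109191, -0.00077094, -0.00188396, -0.00096759,  0.0005354 ,
       -0.00072164]), 'joint_efforts': array([ 2.98358318e-04, -6.05632424e+01, -3.42336810e+01, -6.77510570e-05,
        6.07443333e-03, -2.95145958e-05]), 'eef_pos': array([275.52684515, 560.60234382, 255.72417195]), 'tcp_rot': array([-3.14157863e+00,  1.06615011e-03,  1.11396116e+00]), 'contact_force': array([-1.06918402,  0.05154721,  0.0874772 ]), 'wrist_torque': array([0.00987425, 0.03154826, 0.03362888]), 'opening': 0.9991458394515225}
```

View pics/scene0.png

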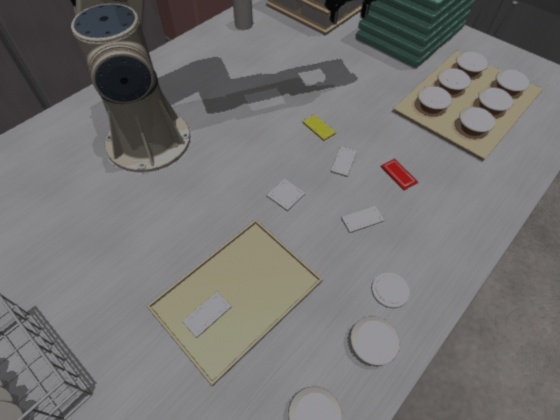

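View pics/wrist0.png

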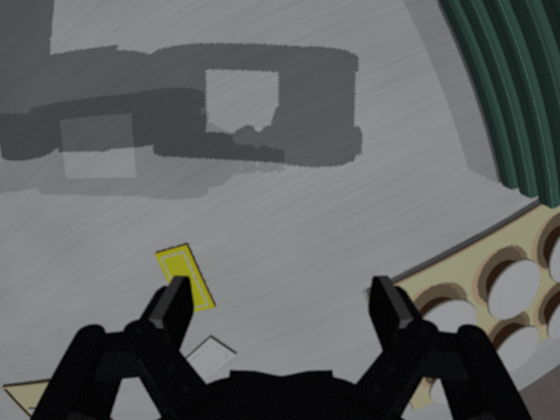

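The scene view shows white oblongs at (344,161) and (362,219), a square lid at (286,194) that isn't wanted, and yellow (320,127) and red (399,174) look-alikes. The first lid is in the tray at (207,314). The two white oblongs fit the description. I'll confirm them in a crop that also shows the segmentation.

```bash
cat >h.py <<'E'
import numpy as np,cv2
from rig import r
def cast(c,px,z):
    K,T=c["mtx"],c["world_from_camera"]
    px=np.atleast_2d(px).astype(float)
    d=np.c_[(px[:,0]-K[0,2])/K[0,0],(px[:,1]-K[1,2])/K[1,1],np.ones(len(px))]@T[:3,:3].T
    o=T[:3,3]; return (o+d*((z-o[2])/d[:,2])[:,None])[:,:2]
def rectw(c,cnt,z):
    """min-area rectangle, in world mm, of a contour cast on plane z: centre, sides, angle of long side"""
    w=cast(c,cnt.reshape(-1,2),z).astype(np.float32)
    b=cv2.boxPoints(cv2.minAreaRect(w)); e=[b[1]-b[0],b[2]-b[1]]; e.sort(key=np.linalg.norm)
    return b.mean(0).round(1),[round(float(np.linalg.norm(v)),1) for v in e[::-1]],round(float(np.arctan2(e[1][1],e[1][0])%np.pi),3)
E
python3 - <<'E'
from h import *
for n,s in(("scene",{"a":(344,161),"b":(362,219),"sq":(286,194),"first":(207,314)}),("side",{})):
    im=cv2.imread(f"pics/{n}0.png"); c=r.calibration(n)
    if n=="side":
        T=np.linalg.inv(c["world_from_camera"])
        cs=r.calibration("scene")
        for k,p in {"a":(344,161),"b":(362,219),"first":(207,314)}.items():
            w=np.r_[cast(cs,p,8)[0],8,1]; q=c["mtx"]@(T@w)[:3]; s[k]=(q[:2]/q[2]).round().astype(int)
    vis=im.copy()
    for k,p in s.items():
        p=tuple(int(v) for v in p)
        m=np.zeros((422,562),np.uint8)
        cv2.floodFill(im.copy(),m,p,0,(9,)*3,(9,)*3,4|cv2.FLOODFILL_MASK_ONLY|cv2.FLOODFILL_FIXED_RANGE|(255<<8))
        cs_,_=cv2.findContours(m[1:-1,1:-1],0,cv2.CHAIN_APPROX_NONE); q=max(cs_,key=cv2.contourArea)
        print(n,k,p,im[p[1],p[0]],cv2.contourArea(q),rectw(c,q,12 if k=="first" else 8)); cv2.drawContours(vis,[q],-1,(0,0,255),1)
    if n=="scene":
        t=im[:,:,0].astype(int)-im[:,:,2]; m=((t<-18)*255).astype(np.uint8); m[:210]=0
        m[:, 330:]=0
        q=max(cv2.findContours(m,0,cv2.CHAIN_APPROX_NONE)[0],key=cv2.contourArea); print("tray",rectw(c,q,14)); cv2.drawContours(vis,[q],-1,(0,255,0),1)
        cv2.imwrite("pics/s1.png",cv2.resize(vis[100:390,140:430],None,fx=2.05,fy=2.05,interpolation=2))
    else: cv2.imwrite("pics/side1.png",vis)
E
```

```text
scene a (344, 161) [151 147 148] 375.0 (array([478., 326.], dtype=float32), [95.8, 47.9], 1.924)
scene b (362, 219) [151 147 148] 518.0 (array([634.3, 200.5], dtype=float32), [96.6, 45.9], 1.111)
scene sq (286, 194) [151 147 148] 536.0 (array([435.2, 125.4], dtype=float32), [72.7, 72.1], 1.594)
scene first (207, 314) [151 147 148] 837.5 (array([ 528.7, -242.1], dtype=float32), [97.0, 46.2], 1.517)
tray (array([ 541.9, -164. ], dtype=float32), [330.9, 231.6], 1.513)
side a (273, 177) [161 157 156] 186.5 (array([479.9, 323.2], dtype=float32), [96.2, 46.1], 1.931)
side b (326, 199) [161 155 154] 244.5 (array([634.2, 198.3], dtype=float32), [96.6, 45.5], 1.1)
side first (298, 321) [158 154 153] 851.0 (array([ 529.4, -243.6], dtype=float32), [98.1, 46.5], 1.529)
```

View pics/s1.png

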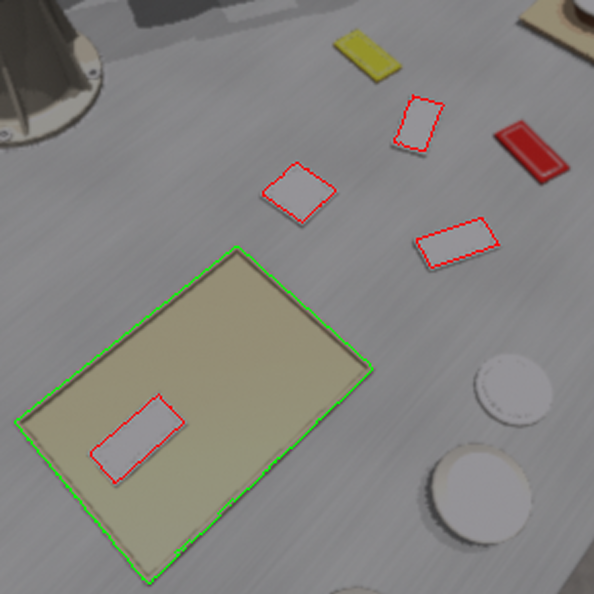

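View pics/side1.png

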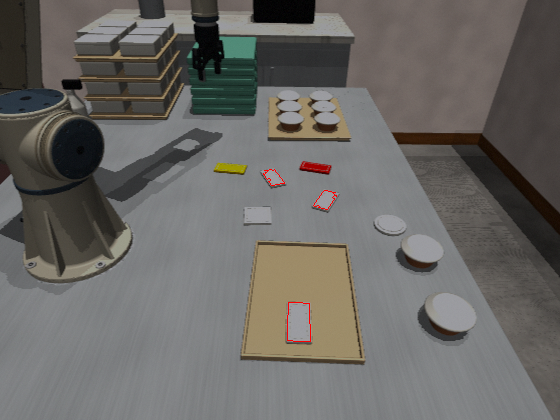

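The crop confirms it: a and b are both white and about 96x47 mm. The square is about 72 mm, and red and yellow are excluded. The two cameras agree:
- a: (479,325), long axis 1.927
- b: (634,199.4), long axis 1.106
- first lid: (529,-243), axis 1.523, with the row growing toward +y

I'll go above a with the jaws partly closed.

>>> {"method": "jog_arm", "body": {
  "deltas": [
    {"gripper": -0.5,"translation": [0.17,-0.196,-0.12],"dr": [0,0,-0.0402]},
    {"gripper": -0.5,"translation": [0.17,-0.196,-0.12],"dr": [0,0,-0.0402]},
    {"gripper": -0.5,"translation": [0.17,-0.196,-0.12],"dr": [0,0,-0.0402]},
    {"gripper": -0.5,"translation": [0.17,-0.196,-0.12],"dr": [0,0,-0.0402]},
    {"gripper": -0.5,"translation": [0.17,-0.196,-0.12],"dr": [0,0,-0.0402]},
    {"gripper": -0.5,"translation": [0.17,-0.196,-0.12],"dr": [0,0,-0.0402]},
    {"gripper": -0.5,"translation": [0.17,-0.196,-0.12],"dr": [0,0,-0.0402]},
    {"gripper": -0.5,"translation": [0.17,-0.196,-0.12],"dr": [0,0,-0.0402]},
    {"gripper": -0.5,"translation": [0.17,-0.196,-0.12],"dr": [0,0,-0.0402]},
    {"gripper": -0.5,"translation": [0.17,-0.196,-0.12],"dr": [0,0,-0.0402]},
    {"gripper": -0.5,"translation": [0.17,-0.196,-0.12],"dr": [0,0,-0.0402]},
    {"gripper": -0.5,"translation": [0.17,-0.196,-0.12],"dr": [0,0,-0.0402]}
  ],
  "squeeze": 30
}}

```text
clock: 1.15
eef_pos: [480.3, 324.6, 111.6]
tcp_rot: [3.142, 0.0, 0.353]
contact_force: [0.0, 0.0, 0.2]
opening: 0.751
```

```bash
python3 - <<'E'
from h import *
cv2.imwrite("pics/w1.png",r.grab_frame("wrist")); s=r.sense(); print(s['clock'],s['eef_pos'],s['tcp_rot'],s['opening'],s['contact_force'])
E
```

```text
1.2 [481.75734435 321.20230301 109.46091248] [3.13941480e+00 2.11307039e-03 3.47856583e-01] 0.7526975186344875 [ 2.0302311  -3.14230709 -0.71470431]
```

View pics/w1.png

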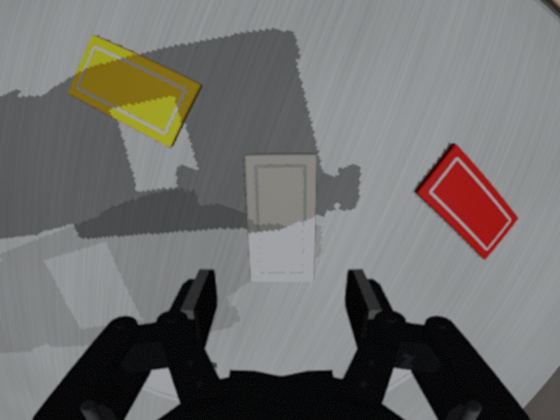

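The lid sits centred and aligned between the jaws (245–316, 153–282), with red and yellow clear to the sides. Descending.

>>> {"method": "jog_arm", "body": {
  "deltas": [
    {"gripper": -0.5,"translation": [0,0,-0.2],"dr": [0,0,0]},
    {"gripper": -0.5,"translation": [0,0,-0.2],"dr": [0,0,0]},
    {"gripper": -0.5,"translation": [0,0,-0.2],"dr": [0,0,0]},
    {"gripper": -0.5,"translation": [0,0,-0.15],"dr": [0,0,0]},
    {"gripper": -0.5,"translation": [0,0,-0.05],"dr": [0,0,0]},
    {"gripper": -0.5,"translation": [0,0,-0.05],"dr": [0,0,0]},
    {"gripper": -0.5,"translation": [0,0,0],"dr": [0,0,0]},
    {"gripper": -0.5,"translation": [0,0,0],"dr": [0,0,0]}
  ]
}}

```text
clock: 1.87
eef_pos: [479.9, 326.0, 27.8]
tcp_rot: [-3.141, -0.001, 0.356]
contact_force: [0.2, 0.0, -0.2]
opening: 0.75
```

>>> {"method": "jog_arm", "body": {
  "deltas": [
    {"gripper": -0.5,"translation": [0,0,-0.03],"dr": [0,0,0]},
    {"gripper": -0.3,"translation": [0,0,0],"dr": [0,0,0]},
    {"gripper": -0.2,"translation": [0,0,0],"dr": [0,0,0]},
    {"gripper": 0.2,"translation": [0,0,0],"dr": [0,0,0]},
    {"gripper": 0.2,"translation": [0,0,0],"dr": [0,0,0]},
    {"gripper": 0.2,"translation": [0,0,0],"dr": [0,0,0]},
    {"gripper": 0.2,"translation": [0,0,0],"dr": [0,0,0]},
    {"gripper": 0.2,"translation": [0,0,0],"dr": [0,0,0]}
  ],
  "squeeze": 30
}}

```text
clock: 2.53
eef_pos: [479.9, 325.9, 25.0]
tcp_rot: [-3.141, -0.001, 0.356]
contact_force: [-0.6, -0.9, 5.9]
opening: 0.575
```

>>> {"method": "jog_arm", "body": {
  "deltas": [
    {"gripper": 0.2,"translation": [0,0,0.1],"dr": [0,0,0]},
    {"gripper": 0.2,"translation": [0,0,0.2],"dr": [0,0,0]},
    {"gripper": 0.2,"translation": [0,0,0.2],"dr": [0,0,0]},
    {"gripper": 0.2,"translation": [0,0,0.2],"dr": [0,0,0]},
    {"gripper": 0.2,"translation": [0,0,0.1],"dr": [0,0,0]},
    {"gripper": 0.2,"translation": [0,0,0],"dr": [0,0,0]},
    {"gripper": 0.2,"translation": [0,0,0],"dr": [0,0,0]},
    {"gripper": 0.2,"translation": [0,0,0],"dr": [0,0,0]}
  ]
}}

```text
clock: 3.2
eef_pos: [479.1, 325.4, 103.5]
tcp_rot: [3.141, 0.001, 0.356]
contact_force: [-0.7, -0.4, -0.5]
opening: 0.572
```

```bash
python3 - <<'E'
from h import *
a=r.grab_frame("wrist");b=r.grab_frame("scene");s=r.sense()
print(s['clock'],s['eef_pos'],s['tcp_rot'],s['opening'])
cv2.imwrite("pics/m2.png",np.hstack([cv2.resize(a,(400,300)),cv2.resize(b[60:285,230:530],(400,300))]))
E
```

```text
3.3 [479.00440854 325.27285562 103.08075092] [3.14111274e+00 1.95762432e-03 3.56267141e-01] 0.5781165874205878
```

View pics/m2.png

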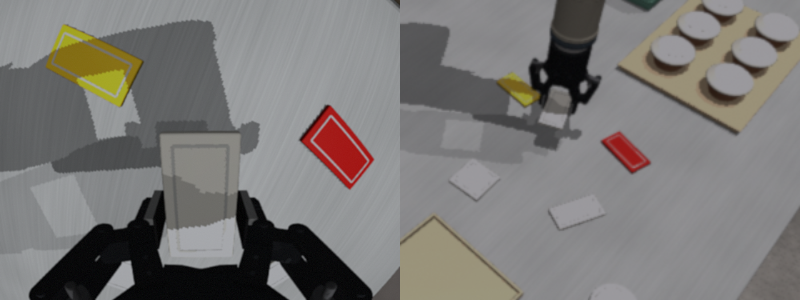

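```bash
cat >>h.py <<'E'
def castw(c,px,z):
    K,T=c["mtx"],c["world_from_camera"]; px=np.atleast_2d(px).astype(float)
    v=(px-K[:2,2])/K[0,0]; t=np.linalg.norm(v,axis=1,keepdims=True)
    d=np.c_[v/t*np.sin(t),np.cos(t)]@T[:3,:3].T; o=T[:3,3]
    return (o+d*((z-o[2])/d[:,2])[:,None])[:,:2]
E
python3 - <<'E'
from h import *
c=r.calibration("wrist");s=r.sense(); w=castw(c,[(224,183),(336,183),(231,357),(330,357)],86)-s['eef_pos'][:2]
y=s['tcp_rot'][2]; R=np.array([[np.cos(y),np.sin(y)],[-np.sin(y),np.cos(y)]])
print((w@R.T).round(1))
E
```

```text
[[-23.9  51.2]
 [ 24.   51.2]
 [-27.6 -47.7]
 [ 28.  -47.6]]
```

The grip is good and level, with the lid about 1.7 mm ahead along its length, which I'll allow for. Moving over the tray.

>>> {"method": "jog_arm", "body": {
  "deltas": [
    {"gripper": 0.2,"translation": [0.035,-0.1,0],"dr": [0,0,-0.017]},
    {"gripper": 0.2,"translation": [0.035,-0.2,0],"dr": [0,0,-0.017]},
    {"gripper": 0.2,"translation": [0.035,-0.36,0],"dr": [0,0,-0.017]},
    {"gripper": 0.2,"translation": [0.035,-0.36,0],"dr": [0,0,-0.017]},
    {"gripper": 0.2,"translation": [0.035,-0.36,0],"dr": [0,0,-0.017]},
    {"gripper": 0.2,"translation": [0.035,-0.36,0],"dr": [0,0,-0.017]},
    {"gripper": 0.2,"translation": [0.035,-0.36,0],"dr": [0,0,-0.017]},
    {"gripper": 0.2,"translation": [0.035,-0.36,0],"dr": [0,0,-0.017]},
    {"gripper": 0.2,"translation": [0.035,-0.36,0],"dr": [0,0,-0.017]},
    {"gripper": 0.2,"translation": [0.035,-0.36,0],"dr": [0,0,-0.017]},
    {"gripper": 0.2,"translation": [0.035,-0.36,0],"dr": [0,0,-0.017]},
    {"gripper": 0.2,"translation": [0.035,-0.36,0],"dr": [0,0,-0.017]}
  ]
}}

```text
clock: 4.3
eef_pos: [520.9, -66.7, 103.7]
tcp_rot: [-3.142, 0.001, 0.033]
contact_force: [1.5, 0.4, -0.4]
opening: 0.57
```

>>> {"method": "jog_arm", "body": {
  "deltas": [
    {"gripper": 0.2,"translation": [0.035,-0.36,0],"dr": [0,0,-0.017]},
    {"gripper": 0.2,"translation": [0.035,-0.36,0],"dr": [0,0,-0.017]},
    {"gripper": 0.2,"translation": [0.02,-0.2,0],"dr": [0,0,-0.019]},
    {"gripper": 0.2,"translation": [0.016,-0.1,0],"dr": [0,0,0]},
    {"gripper": 0.2,"translation": [0,-0.09,0],"dr": [-0.0637,0.003,0]},
    {"gripper": 0.2,"translation": [0,0,0],"dr": [0,0,0]},
    {"gripper": 0.2,"translation": [0,0,0],"dr": [0,0,0]},
    {"gripper": 0.2,"translation": [0,0,0],"dr": [0,0,0]},
    {"gripper": 0.2,"translation": [0,0,0],"dr": [0,0,0]}
  ]
}}

```text
clock: 5.05
eef_pos: [532.1, -174.3, 104.1]
tcp_rot: [3.044, 0.0, -0.046]
contact_force: [-0.0, 0.2, 0.1]
opening: 0.569
```

```bash
python3 - <<'E'
from h import *
a=r.grab_frame("wrist");b=r.grab_frame("side");s=r.sense()
print(s['clock'],s['eef_pos'],s['tcp_rot'],s['opening'])
cv2.imwrite("pics/w3.png",a);cv2.imwrite("pics/sd3.png",b)
cv2.imwrite("pics/m3.png",np.hstack([cv2.resize(a,(400,300)),cv2.resize(b[200:380,200:440],(400,300))]))
E
```

```text
5.15 [ 532.27216206 -174.75951354  104.26718682] [ 3.04271877e+00  5.47076527e-05 -4.69596895e-02] 0.5755494552211832
```

View pics/m3.png

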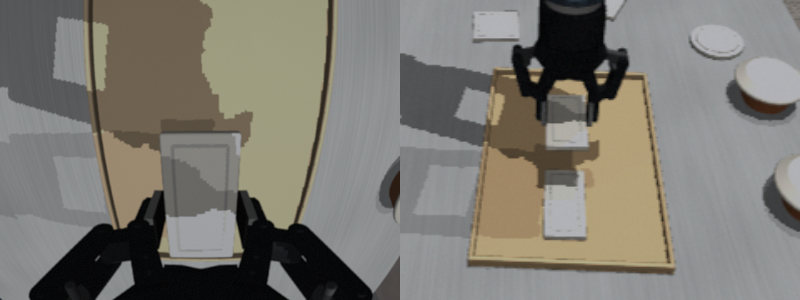

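The lid hangs in line with the first lid and tilted far end down. Lowering.

>>> {"method": "jog_arm", "body": {
  "deltas": [
    {"gripper": 0.2,"translation": [0,0,-0.1],"dr": [0,0,0]},
    {"gripper": 0.2,"translation": [0,0,-0.2],"dr": [0,0,0]},
    {"gripper": 0.2,"translation": [0,0,-0.2],"dr": [0,0,0]},
    {"gripper": 0.2,"translation": [0,0,-0.1],"dr": [0,0,0]},
    {"gripper": 0.2,"translation": [0,0,-0.05],"dr": [0,0,0]},
    {"gripper": 0.2,"translation": [0,0,-0.02],"dr": [0,0,0]},
    {"gripper": 0.2,"translation": [0,0,0],"dr": [0,0,0]},
    {"gripper": 0.2,"translation": [0,0,0],"dr": [0,0,0]},
    {"gripper": 0.2,"translation": [0,0,0],"dr": [0,0,0]}
  ]
}}

```text
clock: 5.9
eef_pos: [532.9, -175.4, 38.1]
tcp_rot: [3.041, -0.001, -0.047]
contact_force: [1.1, -0.1, -1.0]
opening: 0.569
```

>>> {"method": "jog_arm", "body": {
  "deltas": [
    {"gripper": 0.2,"translation": [0,0,-0.01],"dr": [0,0,0]},
    {"gripper": 0.2,"translation": [0,0,-0.01],"dr": [0,0,0]},
    {"gripper": 0.2,"translation": [0,0,0],"dr": [0,0,0]},
    {"gripper": 0.2,"translation": [0,0,0],"dr": [0,0,0]}
  ]
}}

```text
clock: 6.23
eef_pos: [532.3, -175.3, 35.4]
tcp_rot: [3.041, -0.0, -0.047]
contact_force: [0.1, -0.2, 0.4]
opening: 0.576
```

Just above contact. Releasing with a small opening, then rising.

>>> {"method": "jog_arm", "body": {
  "deltas": [
    {"gripper": 0.1,"translation": [0,0,0],"dr": [0,0,0]},
    {"gripper": -0.15,"translation": [0,0,0],"dr": [0,0,0]},
    {"gripper": -0.2,"translation": [0,0,0],"dr": [0,0,0]},
    {"gripper": -0.3,"translation": [0,0,0],"dr": [0,0,0]},
    {"gripper": -0.4,"translation": [0,0,0],"dr": [0,0,0]},
    {"gripper": -0.5,"translation": [0,0,0],"dr": [0,0,0]},
    {"gripper": -0.5,"translation": [0,0,0],"dr": [0,0,0]},
    {"gripper": -0.5,"translation": [0,0,0.1],"dr": [0,0,0]},
    {"gripper": -0.5,"translation": [0,0,0.2],"dr": [0,0,0]},
    {"gripper": -0.5,"translation": [0,0,0.3],"dr": [0,0,0]},
    {"gripper": -0.5,"translation": [0,0,0.3],"dr": [0.0637,-0.003,0]},
    {"gripper": -0.5,"translation": [0,0,0],"dr": [0,0,0]}
  ]
}}

```text
clock: 7.23
eef_pos: [536.1, -176.3, 131.5]
tcp_rot: [-3.138, -0.01, -0.046]
contact_force: [1.3, -0.7, -0.1]
opening: 0.749
```

```bash
python3 - <<'E'
from h import *
a=r.grab_frame("wrist");b=r.grab_frame("side");s=r.sense()
print(s['clock'],s['eef_pos'],s['tcp_rot'],s['opening'])
cv2.imwrite("pics/w4.png",a);cv2.imwrite("pics/sd4.png",b)
cv2.imwrite("pics/m4.png",np.hstack([cv2.resize(a,(400,300)),cv2.resize(b[200:380,200:440],(400,300))]))
E
```

```text
7.3333 [ 533.1928467  -176.36672929  127.20535474] [ 3.1402445  -0.00344595 -0.04912539] 0.7483803173138552
```

View pics/m4.png

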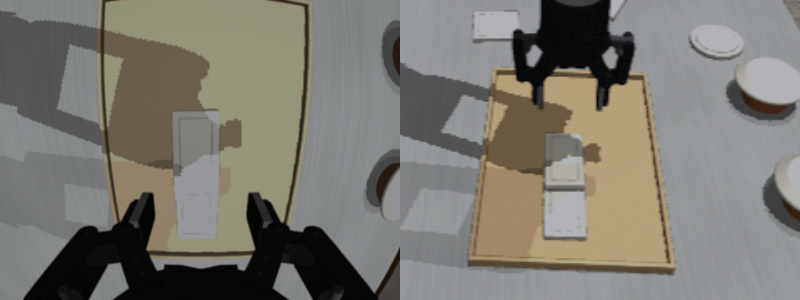

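The second lid leans on the first, in line and overlapping by about a third. Now over to b.

>>> {"method": "jog_arm", "body": {
  "deltas": [
    {"gripper": -0.5,"translation": [0.085,0.15,0],"dr": [0,0,-0.022]},
    {"gripper": -0.5,"translation": [0.085,0.35,0],"dr": [0,0,-0.022]},
    {"gripper": -0.5,"translation": [0.085,0.35,0],"dr": [0,0,-0.022]},
    {"gripper": -0.5,"translation": [0.085,0.35,0],"dr": [0,0,-0.022]},
    {"gripper": -0.5,"translation": [0.085,0.35,0],"dr": [0,0,-0.022]},
    {"gripper": -0.5,"translation": [0.085,0.35,0],"dr": [0,0,-0.022]},
    {"gripper": -0.5,"translation": [0.085,0.35,0],"dr": [0,0,-0.022]},
    {"gripper": -0.5,"translation": [0.085,0.35,0],"dr": [0,0,-0.022]},
    {"gripper": -0.5,"translation": [0.085,0.35,0],"dr": [0,0,-0.022]},
    {"gripper": -0.5,"translation": [0.085,0.35,0],"dr": [0,0,-0.022]},
    {"gripper": -0.5,"translation": [0.085,0.25,0],"dr": [0,0,-0.022]},
    {"gripper": -0.5,"translation": [0.085,0.2,0],"dr": [0,0,-0.022]}
  ]
}}

```text
clock: 8.33
eef_pos: [633.3, 202.2, 123.8]
tcp_rot: [3.139, 0.001, -0.462]
contact_force: [0.6, -0.4, 0.1]
opening: 0.751
```

>>> {"method": "jog_arm", "body": {
  "deltas": [
    {"gripper": -0.5,"translation": [0,0,0],"dr": [0,0,0]},
    {"gripper": -0.5,"translation": [0,0,0],"dr": [0,0,0]},
    {"gripper": -0.5,"translation": [0,0,0],"dr": [0,0,0]},
    {"gripper": -0.5,"translation": [0,0,0],"dr": [0,0,0]},
    {"gripper": -0.5,"translation": [0,0,0],"dr": [0,0,0]}
  ]
}}

```text
clock: 8.75
eef_pos: [633.8, 198.6, 125.0]
tcp_rot: [3.141, 0.0, -0.463]
contact_force: [-0.6, 0.5, 0.2]
opening: 0.751
```

```bash
python3 - <<'E'
from h import *
c=r.calibration("wrist");a=r.grab_frame("wrist");s=r.sense()
print(s['clock'],s['eef_pos'],s['tcp_rot'],s['opening'])
cv2.imwrite("pics/w5.png",a)
# is first+second fine in scene now (arm away)
b=r.grab_frame("scene");cs=r.calibration("scene");cv2.imwrite("pics/sc5.png",b)
cv2.imwrite("pics/m5.png",np.hstack([cv2.resize(a,(400,300)),cv2.resize(b[210:360,130:330],(400,300),interpolation=2)]))
E
```

```text
8.8 [633.98589832 198.66996311 125.17098333] [ 3.14103522e+00  2.17055948e-04 -4.63058321e-01] 0.7462828927072009
```

View pics/m5.png

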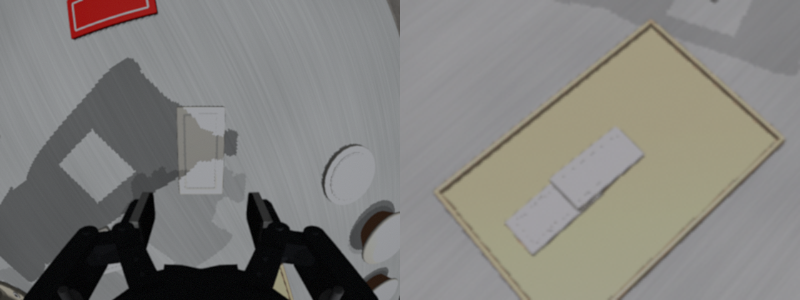

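```bash
python3 - <<'E'
from h import *
c=r.calibration("wrist");s=r.sense()
w=castw(c,np.array([(178,105),(224,106),(180,194),(222,194)])*1.4,8)-s['eef_pos'][:2]
y=s['tcp_rot'][2]; R=np.array([[np.cos(y),np.sin(y)],[-np.sin(y),np.cos(y)]]); print((w@R.T).round(1))
cs=r.calibration("scene")
f=cast(cs,[(238.5,273.5),(252,287.5)],12); n=cast(cs,[(205.5,300),(220,314.5)],24)
print(f,n); m=(f.mean(0)+n.mean(0))/2; print("lid2 centre",m,"axis",f.mean(0)-n.mean(0))
E
```

```text
[[-22.   54.7]
 [ 24.6  53.7]
 [-22.9 -46.5]
 [ 25.5 -46.5]]
[[ 512.44488776 -127.39868408]
 [ 560.33084813 -131.05318636]] [[ 509.02559871 -225.60310973]
 [ 557.028318   -226.46270667]]
lid2 centre [ 534.70741315 -177.62942171] axis [ 3.36090959 96.80697298]
```

>>> {"method": "jog_arm", "body": {
  "deltas": [
    {"gripper": -0.5,"translation": [0.01,0.02,-0.2],"dr": [0,0,0]},
    {"gripper": -0.5,"translation": [0,0,-0.25],"dr": [0,0,0]},
    {"gripper": -0.5,"translation": [0,0,-0.25],"dr": [0,0,0]},
    {"gripper": -0.5,"translation": [0,0,-0.15],"dr": [0,0,0]},
    {"gripper": -0.5,"translation": [0,0,-0.1],"dr": [0,0,0]},
    {"gripper": -0.5,"translation": [0,0,-0.03],"dr": [0,0,0]},
    {"gripper": -0.5,"translation": [0,0,-0.02],"dr": [0,0,0]},
    {"gripper": -0.5,"translation": [0,0,0],"dr": [0,0,0]},
    {"gripper": -0.5,"translation": [0,0,0],"dr": [0,0,0]}
  ]
}}

```text
clock: 9.6
eef_pos: [636.1, 201.9, 26.4]
tcp_rot: [-3.14, -0.001, -0.462]
contact_force: [0.5, 0.5, -0.3]
opening: 0.753
```

>>> {"method": "jog_arm", "body": {
  "deltas": [
    {"gripper": -0.3,"translation": [0,0,0],"dr": [0,0,0]},
    {"gripper": -0.2,"translation": [0,0,0],"dr": [0,0,0]},
    {"gripper": 0.2,"translation": [0,0,0],"dr": [0,0,0]},
    {"gripper": 0.2,"translation": [0,0,0],"dr": [0,0,0]},
    {"gripper": 0.2,"translation": [0,0,0],"dr": [0,0,0]},
    {"gripper": 0.2,"translation": [0,0,0],"dr": [0,0,0]},
    {"gripper": 0.2,"translation": [0,0,0],"dr": [0,0,0]}
  ],
  "squeeze": 30
}}

```text
clock: 10.18
eef_pos: [635.8, 201.9, 26.4]
tcp_rot: [-3.141, -0.001, -0.462]
contact_force: [-1.9, -0.2, 5.5]
opening: 0.568
```

>>> {"method": "jog_arm", "body": {
  "deltas": [
    {"gripper": 0.2,"translation": [0,0,0.1],"dr": [0,0,0]},
    {"gripper": 0.2,"translation": [0,0,0.2],"dr": [0,0,0]},
    {"gripper": 0.2,"translation": [0,0,0.2],"dr": [0,0,0]},
    {"gripper": 0.2,"translation": [0,0,0.2],"dr": [0,0,0]},
    {"gripper": 0.2,"translation": [0,0,0.1],"dr": [0,0,0]},
    {"gripper": 0.2,"translation": [0,0,0],"dr": [0,0,0]},
    {"gripper": 0.2,"translation": [0,0,0],"dr": [0,0,0]},
    {"gripper": 0.2,"translation": [0,0,0],"dr": [0,0,0]},
    {"gripper": 0.2,"translation": [0,0,0],"dr": [0,0,0]}
  ]
}}

```text
clock: 10.93
eef_pos: [634.4, 201.5, 103.9]
tcp_rot: [3.14, 0.002, -0.462]
contact_force: [0.2, -0.4, 0.7]
opening: 0.571
```

```bash
python3 - <<'E'
from h import *
a=r.grab_frame("wrist");s=r.sense()
print(s['clock'],s['eef_pos'],s['tcp_rot'],s['opening'])
cv2.imwrite("pics/w6.png",a)
E
```

```text
10.9833 [634.48265461 201.47305466 103.94980142] [ 3.14010819e+00  1.54033956e-03 -4.62154467e-01] 0.5700280630555262
```

View pics/w6.png

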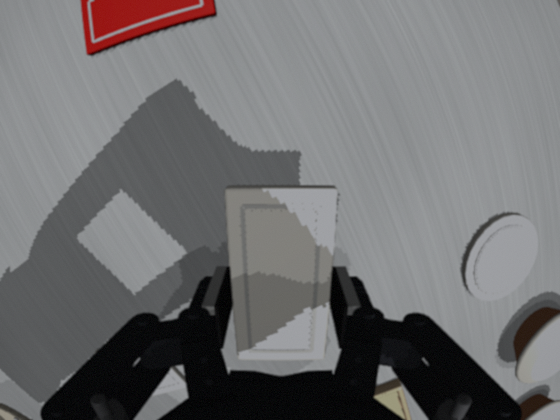

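b is held square and centred (far edge at row 187, near edge at row 359). Carrying it over.

>>> {"method": "jog_arm", "body": {
  "deltas": [
    {"gripper": 0.2,"translation": [-0.0825,-0.15,0],"dr": [0,0,0.022]},
    {"gripper": 0.2,"translation": [-0.0825,-0.2,0],"dr": [0,0,0.022]},
    {"gripper": 0.2,"translation": [-0.0825,-0.3,0],"dr": [0,0,0.022]},
    {"gripper": 0.2,"translation": [-0.0825,-0.3,0],"dr": [0,0,0.022]},
    {"gripper": 0.2,"translation": [-0.0825,-0.3,0],"dr": [0,0,0.022]},
    {"gripper": 0.2,"translation": [-0.0825,-0.3,0],"dr": [0,0,0.022]},
    {"gripper": 0.2,"translation": [-0.0825,-0.3,0],"dr": [0,0,0.022]},
    {"gripper": 0.2,"translation": [-0.0825,-0.3,0],"dr": [0,0,0.022]},
    {"gripper": 0.2,"translation": [-0.0825,-0.3,0],"dr": [0,0,0.022]},
    {"gripper": 0.2,"translation": [-0.0825,-0.27,0],"dr": [0,0,0.022]},
    {"gripper": 0.2,"translation": [-0.0825,-0.22,0],"dr": [0,0,0.022]},
    {"gripper": 0.2,"translation": [-0.0825,-0.15,0],"dr": [0,0,0.022]}
  ]
}}

```text
clock: 11.98
eef_pos: [535.4, -109.2, 104.6]
tcp_rot: [3.141, 0.001, -0.047]
contact_force: [0.1, 0.2, 0.3]
opening: 0.568
```

>>> {"method": "jog_arm", "body": {
  "deltas": [
    {"gripper": 0.2,"translation": [0,0,0],"dr": [-0.0637,0.003,0]},
    {"gripper": 0.2,"translation": [0,0,0],"dr": [0,0,0]},
    {"gripper": 0.2,"translation": [0,0,0],"dr": [0,0,0]},
    {"gripper": 0.2,"translation": [0,0,0],"dr": [0,0,0]},
    {"gripper": 0.2,"translation": [0,0,0],"dr": [0,0,0]}
  ]
}}

```text
clock: 12.4
eef_pos: [536.4, -106.5, 105.0]
tcp_rot: [3.044, 0.0, -0.047]
contact_force: [0.2, -0.3, -0.7]
opening: 0.568
```

>>> {"method": "jog_arm", "body": {
  "deltas": [
    {"gripper": 0.2,"translation": [0,-0.01,-0.1],"dr": [0,0,0]},
    {"gripper": 0.2,"translation": [0,0,-0.2],"dr": [0,0,0]},
    {"gripper": 0.2,"translation": [0,0,-0.2],"dr": [0,0,0]},
    {"gripper": 0.2,"translation": [0,0,-0.1],"dr": [0,0,0]},
    {"gripper": 0.2,"translation": [0,0,-0.05],"dr": [0,0,0]},
    {"gripper": 0.2,"translation": [0,0,-0.01],"dr": [0,0,0]},
    {"gripper": 0.2,"translation": [0,0,0],"dr": [0,0,0]},
    {"gripper": 0.2,"translation": [0,0,0],"dr": [0,0,0]},
    {"gripper": 0.2,"translation": [0,0,0],"dr": [0,0,0]},
    {"gripper": 0.2,"translation": [0,0,0],"dr": [0,0,0]}
  ]
}}

```text
clock: 13.23
eef_pos: [536.8, -108.4, 40.1]
tcp_rot: [3.041, -0.001, -0.047]
contact_force: [0.0, -1.2, -0.1]
opening: 0.571
```

>>> {"method": "jog_arm", "body": {
  "deltas": [
    {"gripper": 0.2,"translation": [0,0,-0.015],"dr": [0,0,0]},
    {"gripper": 0.2,"translation": [0,0,-0.015],"dr": [0,0,0]},
    {"gripper": 0.2,"translation": [0,0,0],"dr": [0,0,0]},
    {"gripper": 0.2,"translation": [0,0,0],"dr": [0,0,0]},
    {"gripper": 0.2,"translation": [0,0,0],"dr": [0,0,0]}
  ]
}}

```text
clock: 13.65
eef_pos: [536.6, -108.3, 36.4]
tcp_rot: [3.041, -0.001, -0.047]
contact_force: [0.6, -0.0, 0.5]
opening: 0.57
```

>>> {"method": "jog_arm", "body": {
  "deltas": [
    {"gripper": 0.1,"translation": [0,0,0],"dr": [0,0,0]},
    {"gripper": -0.15,"translation": [0,0,0],"dr": [0,0,0]},
    {"gripper": -0.2,"translation": [0,0,0],"dr": [0,0,0]},
    {"gripper": -0.3,"translation": [0,0,0],"dr": [0,0,0]},
    {"gripper": -0.4,"translation": [0,0,0],"dr": [0,0,0]},
    {"gripper": -0.5,"translation": [0,0,0],"dr": [0,0,0]},
    {"gripper": -0.5,"translation": [0,0,0],"dr": [0,0,0]},
    {"gripper": -0.5,"translation": [0,0,0.1],"dr": [0,0,0]},
    {"gripper": -0.5,"translation": [0,0,0.2],"dr": [0,0,0]},
    {"gripper": -0.5,"translation": [0,0,0.3],"dr": [0,0,0]},
    {"gripper": -0.5,"translation": [0,0,0.3],"dr": [0.0637,-0.003,0]},
    {"gripper": -0.5,"translation": [0,0,0.3],"dr": [0,0,0]}
  ]
}}

```text
clock: 14.65
eef_pos: [536.5, -107.9, 158.4]
tcp_rot: [-3.134, -0.001, -0.045]
contact_force: [0.9, 0.5, 0.6]
opening: 0.752
```

>>> {"method": "jog_arm", "body": {
  "deltas": [
    {"gripper": -0.5,"translation": [0,0.3,0],"dr": [0,0,0]},
    {"gripper": -0.5,"translation": [0,0.35,0],"dr": [0,0,0]},
    {"gripper": -0.5,"translation": [0,0.35,0],"dr": [0,0,0]},
    {"gripper": -0.5,"translation": [0,0.35,0],"dr": [0,0,0]},
    {"gripper": -0.5,"translation": [0,0.35,0],"dr": [0,0,0]},
    {"gripper": -0.5,"translation": [0,0.35,0],"dr": [0,0,0]},
    {"gripper": -0.5,"translation": [0,0.3,0],"dr": [0,0,0]},
    {"gripper": -0.5,"translation": [0,0,0],"dr": [0,0,0]},
    {"gripper": -0.5,"translation": [0,0,0],"dr": [0,0,0]},
    {"gripper": -0.5,"translation": [0,0,0],"dr": [0,0,0]}
  ]
}}

```text
clock: 15.48
eef_pos: [536.1, 126.6, 156.7]
tcp_rot: [3.141, -0.0, -0.047]
contact_force: [-0.1, -0.2, 0.4]
opening: 0.75
```

```bash
python3 - <<'E'
from h import *
a=r.grab_frame("scene");b=r.grab_frame("side");s=r.sense()
print(s['clock'],s['eef_pos'],s['contact_force'])
cv2.imwrite("pics/m7.png",np.hstack([cv2.resize(a[210:390,145:325],(400,400),interpolation=2),cv2.resize(b[230:365,230:365],(400,400),interpolation=2)]))
E
```

```text
15.5833 [536.19842402 125.74647444 156.50389001] [0.33185851 0.24367694 0.52176819]
```

View pics/m7.png

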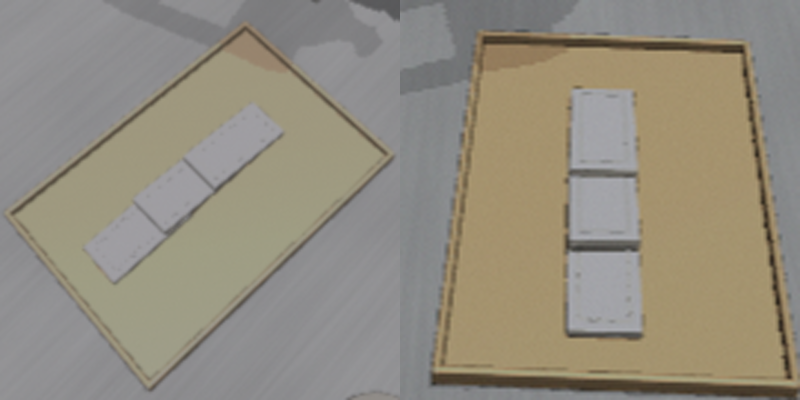

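```bash
python3 - <<'E'
from h import *
c=r.calibration("scene")
P=lambda a,b,z: cast(c,(np.array([a,b])/2.222)+[145,210],z).mean(0)
n1=P((84,247),(114,283),12);n2=P((135,203),(167,233),24);n3=P((185,158),(215,189),24);f3=P((255,103),(284,132),12)
print(n1,n2,n3,f3,[np.linalg.norm(v).round(1) for v in(n2-n1,n3-n2,f3-n3)])
r.sign_off()
E
```

```text
[ 528.23444423 -291.45271551] [ 534.84056491 -227.06235472] [ 536.77163893 -161.38971379] [541.2469809  -63.08642777] [np.float64(64.7), np.float64(65.7), np.float64(98.4)]
the job is handed in; nothing more can be done
```

I laid both loose white oblong lids in the tray as a continuation of the row and handed the job in at about 15.6 s of the 54 s allowed. Lid a leans on the first lid, and lid b leans on lid a. I left the square lid and the red and yellow look-alikes alone.

My last checks were from the scene and side cameras:
- **Spacing:** the near ends of the lids are about 64.7 mm and 65.7 mm apart, so each overlaps the one before by about 35 mm. The aim was 67 mm apart.
- **Line:** the row looks straight and in line, off by a few mm at most.
- **First lid:** its near end measures where it was at the start, to within a few mm.
- **Gripper:** it stood clear of everything when I handed in.

No check failed. The only disagreements were 2–4 mm differences between cameras, close to what the calibration allows. I did not measure the slopes directly: the images show each lid leaning on the one before, and the release height and 0.1 rad tilt fit that.

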